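# Draw the hook bracket from under the panel stack

## Task

Draw the metal hook bracket out through the opening of the rack from under the stack of plywood panels, turning it so that its hook slips through, without forcing it against the rack. Leave the stack standing in the rack with the jar upright on it, and leave the mug and the tape roll alone. Lay the bracket flat, the same way up, in the empty large compartment of the cardboard kit box and let go.

Things in the scene. Friction and masses are not known exactly. Their poses are not given: they have to be found in the camera images.
- strip_mid (a point): Centre (half-way up) of the straight outer strip of the metal hook bracket: 120 mm long (y), 30 mm wide (x), 9 mm thick (z up), flat on the bench. Its -y end sticks 55 to 70 mm out of the rack's front, the rest lies under the stack. A narrower strip (24 x 8.5 mm) continues its centre line at the +y end, to the hook (see strip_end). Bracket 0.22 kg; drawing it takes 3 to 14 N.
- strip_end (a point): Middle of the strip's outer (-y) end face, axes as strip_mid. The hidden hook is a flat cross-bar at the bracket's other end, from x = -12 to +52 mm, 26 mm wide along y, 8.5 mm thick: an L, hook to +x. Its face towards this end lies at an unseen setting, 130 to 190 mm along +y from here: find it by feel, when it meets the front fence from inside. The setting is clamped tight and does not move.
- rack: Fixed plywood rack, four low fences, no floor. Origin on the bench under the middle of the front opening; front looks along -y, stack at +y, z up. Front fence y = -6 to +6 mm, x = -71 to +87 mm, 40 mm high; opening x = -26 to +26 mm, 22 mm high from the bench. Inside x = -61 to +77 mm, y = +6 to +156 mm; other fences 34 mm high.
- fence_end (a point): Edge of the rack's front opening at x = +26 mm, half-way through the fence, 11 mm up; axes as the rack's. The hook (64 mm across) cannot pass the opening straight. Keep this fence end in the inner corner of the L and turn the bracket 60 to 70 degrees, its strip swinging to the rack's +x side outside the fence; then the hook can be drawn out lengthwise.
- panel_low: Lowest plywood panel of the stack, 130 x 140 x 12 mm, resting on the bracket; origin at the centre of its underside. It comes down 9 mm onto the bench when the bracket is gone. All stacked things stay within 45 mm height, the jar on top apart.
- panel_mid: Middle plywood panel, 124 x 130 x 12 mm, origin at the centre of its underside.
- panel_top: Top plywood panel, 116 x 116 x 12 mm, origin at the centre of its underside.
- jar: Clear jar with a white lid, 52 mm in diameter, 70 mm high, 0.2 kg, standing on the top panel; origin at the centre of its underside, z up along the jar.
- kit_box: Fixed shallow open cardboard box with two compartments. Origin on the bench under the centre of its empty large compartment: 290 mm (x) by 170 mm (y) inside, floor 4 mm thick, walls 5 mm thick and 30 mm high above the bench. The narrow compartment at its -y side holds plywood kit pieces.
- mug: White mug, 80 mm in diameter, 92 mm high, origin at the centre of its underside. A bystander.
- tape_roll: Grey roll of tape lying flat, 90 mm in diameter, 30 mm high, origin at the centre of its underside. A bystander.
There are look-alikes about, which are no part of the job. Of the things that look like the part that bears strip_mid, the smallest one is meant.

How it is judged:
At the end, for the whole second after the job is handed in: Bracket flat (0.07 rad), right way up, on the floor of the kit box's large compartment; lowest panel on the bench inside the rack, other panels and jar on it, each within 40 mm of centre over the one below, jar upright within 0.1 rad, all at rest (x of strip_mid in the frame of kit_box between -0.14 and 0.14 m and y of strip_mid in the frame of kit_box between -0.08 and 0.08 m and z of strip_mid in the frame of kit_box below 0.018 m and angle between strip_mid's own z axis and vertical below 0.07 rad and linear speed of each of panel_low, bracket, jar below 0.02 m/s and z of panel_low in the frame of rack below 0.004 m and angle between jar's own z axis and vertical below 0.1 rad and x of panel_low in the frame of rack between -0.02 and 0.04 m and y of panel_low in the frame of rack between 0.055 and 0.105 m and horizontal distance between panel_mid and panel_low below 0.04 m and horizontal distance between panel_top and panel_mid below 0.04 m and horizontal distance between jar and panel_top below 0.04 m and z of jar in the frame of panel_top above 0.008 m); the robot touches nothing.
It fails at once if the bracket is forced against the rack (over 60 N) (contact force between bracket and rack above 60 N).
It fails at once if the jar is tipped (over 0.4 rad) or carried off its place (over 60 mm) (angle between jar's own z axis and vertical above 0.4 rad or distance of jar from where it was at the start of the episode above 0.06 m).
It fails at once if the stack is taken apart: a panel tilts over 0.25 rad or moves over 50 mm (angle between any of panel_low, panel_mid, panel_top's own z axis and vertical above 0.25 rad or distance of any of panel_low, panel_mid, panel_top from where it was at the start of the episode above 0.05 m).
It fails at once if the mug or the tape roll is shoved over 50 mm (distance of any of mug, tape_roll from where it was at the start of the episode above 0.05 m).
It also fails if it takes over 64 s, if anything falls off the work surface, if the arm or the gripper's body presses on something with over 40 N, if the wrist force passes 120 N, or if a joint passes its speed limit or range.

## Robot

A 7-joint arm with a two-finger parallel gripper is mounted at the origin on the work surface. World frame = base frame: x ahead of the robot, y to its left, z up, the work surface at z = 0. Lengths are in m, angles in rad, forces in N, time in s.
With the tool pointing down it reaches from about 0.425 to 0.875 m from the base axis. Payload 4.7 kg.
Tool frame: the origin (TCP) lies midway between the tips of the shut fingers; the grasp point (between the pads) lies 19 mm behind it (grasp_offset is the z of the grasp point in the tool frame, in m); z points along the fingers, y is the line along which they close (so a half turn about z gives the same grasp; the last joint's range is limited). The gripper opens to 87 mm and grips with 3 to 60 N. Pads are 19 mm wide; open, the fingers measure 117 mm over their backs; the gripper's body (75 mm by 190 mm) begins 51 mm behind the grasp point.
Start: joints at [1.254, 0.321, -0.07, 1.45, 0.023, 1.371, -0.057], TCP at [0.211, -0.615, 0.223] pointing down, gripper open.
Joint ranges: [-2.86, 2.86], [-0.3, 2.09], [-1.38, 1.24], [0.06, 2.45], [-1.56, 4.7], [0.09, 2.05], [-2.69, 2.69]. Speed limits (rad/s): [2.57, 2.57, 3.14, 3.14, 3.14, 3.14, 3.14].

## Interface

Orientations are given as a rotation vector (axis times angle).
In Python, from bench import observe, grab_frame, job_done, boxes_of, trace, place_of, grasp_offset gives the robot as it stands.
- The arm moves only by the shell command python3 -m jog 'ROWS' [OPENING]. ROWS is text: rows parted by semicolons, each of 6 numbers parted by spaces: the shift along the tool's x, y, z in cm, then the turn, a rotation vector about the tool's x, y, z in degrees. A call has 1 to 20 rows; each row shifts and turns the commanded pose from where the row before left it, along the tool's axes as they then stand; what a row does not reach is not made up. A row lasts 1/10 s, in which the tool goes at most 50 mm and 8.59 degrees, less where a joint would pass 70% of its speed; a pose out of reach is approached as far as the arm can. A call with a gripper value outside its range is refused whole. OPENING is the closure, from 0 (fully open) to 1 (shut), set as the call begins (- or left out, the last holds). The fingers move at their own pace and stop on an object; the grip force is fixed at half the most. Time passes only in rows, so rows that do not move let the fingers close. It gives the time, the measured TCP pose, the force, the opening and the grip force at its end, in the units of the state.
- observe(): the state, without advancing time (a new reading comes with each control period).
- grab_frame(name): name is "scene" or "top" or "wrist"; returns a dict with "img" (400x640x3 uint8, red, green, blue), "K" (3x3 intrinsics, pixels), "rvec" (rotation vector, rad) and "tvec" (3), from world to camera coordinates, as OpenCV has them. Camera axes: x right, y down, z forward; pixel columns grow to the right and rows downward; lengths in m; the calibration is good to about 2 mm. A picture is of the moment at which its call begins. There is no depth.
- job_done(): hands the job in; it is judged then, once.
Trained networks look in a picture, given as the dict that the camera call returned (one of the last four; its "shot" number tells which), for a name from the list of things; names that differ only in an ending like _2 or _b are one class to them, and where a whole thing is asked for, a point or a joint stands for the part that bears it (a point fixed in the world has none). Each returns a list of dicts, best first, with "score" (0 to 1); they miss things now and then, are a little off and sometimes report something else, mostly with a low value. They report only what shows in the picture. A call takes as long as a camera call. They do not tell look-alikes from the thing itself.
- boxes_of(label, picture): "point" ([row, column] in pixels, amid what is visible of it).
- trace(label, picture): "mask" (400x640 bool, what is visible of it) and "point" ([row, column] in pixels, amid what is visible of it).
- place_of(label, picture): "point" ([row, column] in pixels: a listed point, or the origin of a listed thing).
The state is a dict: "clock": time; "qpos": joint angles; "dq": joint speeds; "effort": joint torques, N m; "tcp_pos": TCP position; "orientation": TCP orientation; "force": force on the tool from outside, world axes, zero at the start; "torque": the same for the moment, N m; "finger_gap": opening from 0.0 (shut) to 1.0 (fully open); "gripper_force": force on a finger pad.
Only numpy, scipy, OpenCV 4.12 (cv2) and the standard library are available. Lean on these libraries where they do the work, as an engineer would, in place of code of your own. Each camera call takes 0.05 s, during which the arm holds its last target. There are 200 camera calls.

## Working session

There is one attempt and no reset: what is moved stays moved. The work goes in short steps, Python scripts to look and compute and a shell command to move; the robot and the scene stay as the last step left them, time stands still between calls to the robot, and variables do not carry over. Pictures are saved under pics/ and viewed, at most 10 in all, crops included, and the job is handed in when it is done.

```bash
ls; mkdir -p pics; cat > h.py <<'E'
import numpy as np,cv2
from bench import *
from scipy.spatial.transform import Rotation as R
def ray(f,p,z):
    M=cv2.Rodrigues(np.array(f["rvec"],float))[0];t=np.array(f["tvec"],float).ravel()
    d=M.T@np.linalg.inv(f["K"])@np.array([p[1],p[0],1.]);c=-M.T@t
    return c+d*(z-c[2])/d[2]
def proj(f,P):
    return cv2.projectPoints(np.array(P,float).reshape(-1,1,3),np.array(f["rvec"],float),np.array(f["tvec"],float),np.array(f["K"],float),None)[0].reshape(-1,2)
def save(n,img): cv2.imwrite("pics/"+n,img[...,::-1])
E
python3 - <<'E'
from h import *
s=observe();print(s)
print(grasp_offset)
for c in("scene","top"):
    f=grab_frame(c);save(c+"0.png",f["img"])
    M=cv2.Rodrigues(np.array(f["rvec"],float))[0];print(c,-M.T@np.array(f["tvec"]).ravel())
    for l,z in(("strip_mid",.0045),("strip_end",.0045),("rack",0),("fence_end",.011),("panel_low",.009),("jar",.045),("kit_box",0),("mug",0),("tape_roll",0)):
        print(l,[(np.round(r["point"]).tolist(),round(r["score"],2),ray(f,r["point"],z).round(3).tolist()) for r in place_of(l,f)][:5])
E
```

```text
pics
{'clock': 0.0, 'qpos': array([ 1.25411214,  0.32181214, -0.07006573,  1.45168598,  0.02263343,
        1.37081116, -0.05690547]), 'dq': array([ 0.00180117, -0.00015173,  0.00151496, -0.00019394,  0.00085479,
       -0.00042511,  0.00186631]), 'effort': array([-9.77288109e-04, -4.91284704e+01, -4.04574433e-01, -3.12533391e+01,
       -6.40514656e-02,  4.36721637e-02,  1.68771858e-04]), 'tcp_pos': array([ 0.21085645, -0.61425297,  0.22146293]), 'orientation': array([-3.09686786e+00, -5.16941706e-01,  7.12490142e-04]), 'force': array([-0.58040412,  0.46250713, -0.01789766]), 'torque': array([ 0.02355892,  0.03088733, -0.0059481 ]), 'gripper_force': 0.0, 'finger_gap': 0.9964589061199478}
-0.0187
scene [1.45215884 0.05817893 0.72929054]
strip_mid [([241.0, 216.0], 0.69, [0.529, -0.229, 0.004]), ([190.0, 461.0], 0.65, [0.332, 0.486, 0.004]), ([232.0, 348.0], 0.63, [0.514, 0.124, 0.004])]
strip_end [([174.0, 458.0], 0.73, [0.232, 0.505, 0.004]), ([159.0, 228.0], 0.71, [0.069, -0.268, 0.004]), ([229.0, 324.0], 0.55, [0.499, 0.061, 0.004])]
rack [([229.0, 352.0], 0.63, [0.497, 0.139, 0.0
[... 489 characters left out ...]
9608511 1.50004089]
strip_mid [([300.0, 456.0], 0.72, [0.155, -0.284, 0.004]), ([243.0, 202.0], 0.67, [0.325, 0.476, 0.004]), ([185.0, 318.0], 0.57, [0.5, 0.124, 0.004])]
strip_end [([326.0, 455.0], 0.82, [0.079, -0.278, 0.004]), ([184.0, 340.0], 0.79, [0.505, 0.054, 0.004]), ([270.0, 197.0], 0.64, [0.242, 0.488, 0.004])]
rack [([184.0, 313.0], 0.71, [0.506, 0.138, 0.0])]
fence_end [([175.0, 313.0], 0.76, [0.532, 0.137, 0.011])]
panel_low [([179.0, 312.0], 0.68, [0.52, 0.141, 0.009])]
jar [([184.0, 286.0], 0.6, [0.498, 0.219, 0.045])]
kit_box [([179.0, 435.0], 0.73, [0.519, -0.239, 0.0])]
mug [([98.0, 384.0], 0.84, [0.785, -0.088, 0.0])]
tape_roll [([96.0, 304.0], 0.97, [0.793, 0.166, 0.0])]
```

View pics/top0.png

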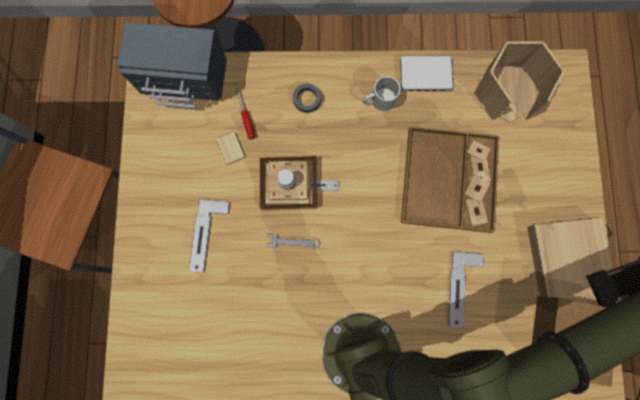

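View pics/scene0.png

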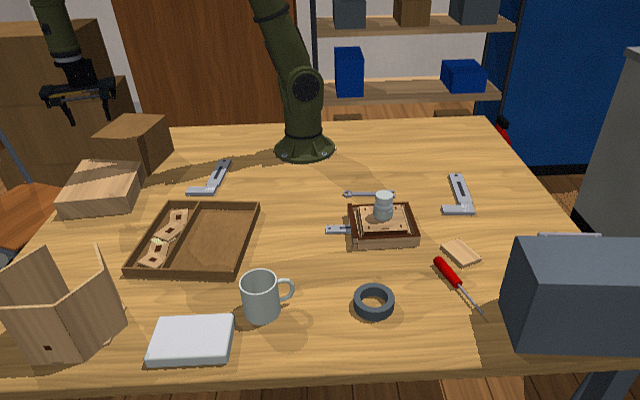

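Candidates for the bracket (top picture, row,col): loose L-brackets at (243,202) and (290,458), and the strip emerging from the rack at (185,328). I choose the last one: it lies under the stack, is narrower, and is the smallest. The kit box's large compartment is at (179,435), the mug at (98,384), the tape roll at (96,304). One close crop to check.

```bash
cat >> h.py <<'E'
def pose():
    s=observe();return np.array(s["tcp_pos"]),R.from_rotvec(s["orientation"])
def to(p,yaw):
    "shift in present tool axes (cm) and turn (deg); yaw=world angle of tool x, tool down"
    P,Q=pose();T=R.from_euler("z",yaw,degrees=True)*R.from_euler("x",180,degrees=True)
    print("shift",(Q.inv().apply(np.array(p)-P)*100).round(2),"turn",(Q.inv()*T).as_rotvec(degrees=True).round(1))
E
python3 - <<'E'
from h import *
f=grab_frame("top")
for r in trace("strip_mid",f)[:4]:
    ys,xs=np.nonzero(r["mask"]);rc=cv2.minAreaRect(np.c_[xs,ys].astype(np.float32));print(rc,len(ys),r["score"])
c=f["img"][130:230,230:370];save("crop.png",cv2.resize(c,None,fx=5,fy=5,interpolation=cv2.INTER_CUBIC))
to([.5,-.35,.25],19)
E
```

```text
((464.0890808105469, 290.40411376953125), (31.248409271240234, 75.32070922851562), 6.009006023406982) 1299 0.9
((327.0, 185.5), (11.0, 22.0), 90.0) 245 0.74
((208.428955078125, 236.39804077148438), (29.60314178466797, 74.60554504394531), 10.124671936035156) 1222 0.58
shift [ 35.92 -15.66  -2.74] turn [ 0.  0. -0.]
```

View pics/crop.png

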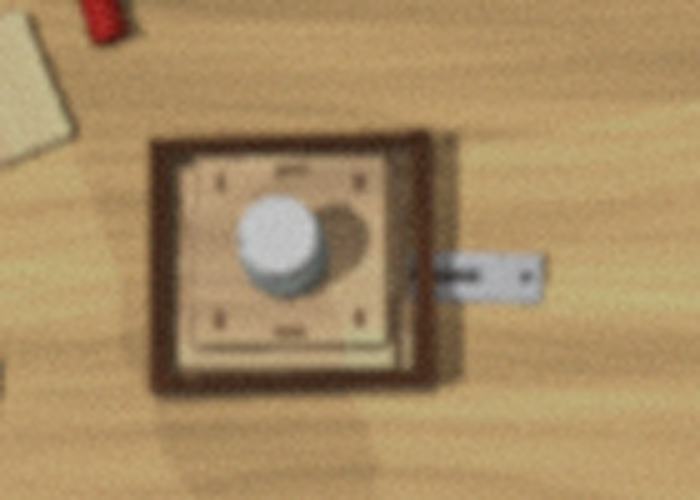

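The crop shows the silver strip sticking out of the rack front (cols 318-339, rows 181-190), with the jar on the stack. Choice confirmed. Moving over it.

```bash
python3 -m jog '4.5 -1.95 -0.3 0 0 0;4.5 -1.95 -0.3 0 0 0;4.5 -1.95 -0.3 0 0 0;4.5 -1.95 -0.3 0 0 0;4.5 -1.95 -0.3 0 0 0;4.5 -1.95 -0.3 0 0 0;4.5 -1.95 -0.3 0 0 0;4.5 -1.95 -0.3 0 0 0;0 0 0 0 0 -8;0 0 0 0 0 -8;0 0 0 0 0 -8;0 0 0 0 0 -8;0 0 0 0 0 -8;0 0 0 0 0 -8;0 0 0 0 0 -8;0 0 0 0 0 -8;0 0 0 0 0 -7;0 0 0 0 0 0'; python3 -c "
from h import *
to([.505,.03,.25],90);print(pose()[0],observe()['qpos'])"
```

```text
clock: 2.9
tcp_pos: [0.5009, -0.3504, 0.2466]
orientation: [2.222, 2.221, -0.0]
force: [-0.5, 0.5, 0.5]
finger_gap: 1.0
gripper_force: 0.0
shift [38.04  0.39 -0.34] turn [ 0.  0. -0.]
[ 0.50085078 -0.35035124  0.2465755 ] [ 0.92831182  0.2569761  -0.43678285  1.50550448  0.10930138  1.40328327
  0.48532093]
```

```bash
python3 -m jog '4.75 0.05 0 0 0 0;4.75 0.05 0 0 0 0;4.75 0.05 0 0 0 0;4.75 0.05 0 0 0 0;4.75 0.05 0 0 0 0;4.75 0.05 0 0 0 0;4.75 0.05 0 0 0 0;4.75 0.05 0 0 0 0;0 0 0 0 0 0;0 0 0 0 0 0'; python3 - <<'E'
from h import *
f=grab_frame("wrist");save("w1.png",f["img"])
M=cv2.Rodrigues(np.array(f["rvec"],float))[0];print(-M.T@np.array(f["tvec"]).ravel(),observe()["qpos"])
for l,z in(("strip_mid",.0045),("strip_end",.0045),("rack",0),("fence_end",.011),("panel_low",.009),("jar",.045)):
    print(l,[(np.round(r["point"]).tolist(),round(r["score"],2),ray(f,r["point"],z).round(4).tolist()) for r in place_of(l,f)][:3])
for r in trace("strip_mid",f)[:2]:
    ys,xs=np.nonzero(r["mask"]);print(cv2.minAreaRect(np.c_[xs,ys].astype(np.float32)),r["score"])
E
```

```text
clock: 3.9
tcp_pos: [0.5052, 0.0308, 0.2468]
orientation: [2.221, 2.221, -0.0]
force: [0.3, -0.9, 1.2]
finger_gap: 0.998
gripper_force: 0.0
[0.50482884 0.11655104 0.40832655] [ 0.60260894  0.03541309 -0.72286228  1.74334767  0.02499187  1.37162105
 -0.1274916 ]
strip_mid [([93.0, 312.0], 0.58, [0.4981, 0.1261, 0.0045]), ([86.0, 311.0], 0.38, [0.498, 0.1341, 0.0045])]
strip_end [([142.0, 311.0], 0.77, [0.4971, 0.066, 0.0045])]
rack [([85.0, 311.0], 0.97, [0.4977, 0.1362, 0.0])]
fence_end [([86.0, 330.0], 0.85, [0.5203, 0.1348, 0.011])]
panel_low []
jar []
((312.0, 109.0), (68.0, 24.0), 90.0) 0.56
```

View pics/w1.png

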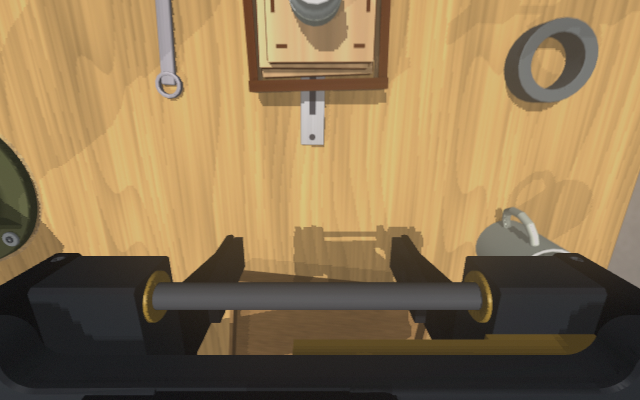

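The wrist picture shows the strip at rows 90-146, cols 301-324, and the rack's front edge at row ~90, cols 248-389. I'll refine these with edges.

```bash
python3 - <<'E'
from h import *
f=grab_frame("wrist");im=f["img"].astype(int)
for c in (255,270,340,380):
    print("col",c,[tuple(im[r,c]) for r in range(78,98,2)])
print("row86L",[(c,tuple(im[85,c])) for c in range(242,258,2)]);print("row86R",[(c,tuple(im[85,c])) for c in range(380,396,2)])
for r in (100,115,138):
    s=im[r,290:335];sat=s.max(1)-s.min(1);cs=np.nonzero(sat<30)[0]+290;print(r,cs.min(),cs.max())
for c in(306,318):
    s=im[95:155,c];sat=s.max(1)-s.min(1);cs=np.nonzero(sat<30)[0]+95;print(c,cs.min(),cs.max())
    print([tuple(im[r,c]) for r in range(138,152)])
E
```

```text
col 255 [(np.int64(102), np.int64(66), np.int64(40)), (np.int64(106), np.int64(68), np.int64(41)), (np.int64(104), np.int64(66), np.int64(42)), (np.int64(103), np.int64(64), np.int64(42)), (np.int64(104), np.int64(67), np.int64(43)), (np.int64(107), np.int64(69), np.int64(43)), (np.int64(119), np.int64(97), np.int64(68)), (np.int64(215), np.int64(173), np.int64(111)), (np.int64(215), np.int64(173), np.int64(111)), (np.int64(214), np.int64(172), np.int64(109))]
col 270 [(np.int64(107), np.int64(69), np.int64(43)), (np.int64(108), np.int64(70), np.int64(45)), (np.int64(105), np.int64(68), np.int64(42)), (np.int64(107), np.int64(68), np.int64(44)), (np.int64(107), np.int64(68), np.int64(43)), (np.int64(109), np.int64(71), np.int64(46)), (np.int64(116), np.int64(95), np.int64(67)), (np.int64(140), np.int64(112), np.int64(73)), (np.int64(138), np.int64(111), np.int64(72)), (np.int64(140), np.int64(112), np.int64(73))]
col 340 [(np.int64(109), np.int64(72), np.int64(47)), (np.int64(109), np.int64(74), np.int64(48)), (np.int64(113), np.int64(75), np.int64(51)), (np.int64(112), np.int64(74),
[... 2288 characters left out ...]
, np.int64(186), np.int64(119))]
318 95 142
[(np.int64(196), np.int64(192), np.int64(190)), (np.int64(196), np.int64(191), np.int64(189)), (np.int64(197), np.int64(191), np.int64(189)), (np.int64(196), np.int64(191), np.int64(189)), (np.int64(193), np.int64(186), np.int64(182)), (np.int64(156), np.int64(125), np.int64(81)), (np.int64(160), np.int64(128), np.int64(85)), (np.int64(216), np.int64(181), np.int64(116)), (np.int64(217), np.int64(181), np.int64(116)), (np.int64(216), np.int64(181), np.int64(116)), (np.int64(216), np.int64(181), np.int64(115)), (np.int64(216), np.int64(181), np.int64(116)), (np.int64(216), np.int64(180), np.int64(114)), (np.int64(217), np.int64(181), np.int64(115))]
```

```bash
python3 - <<'E'
from h import *
f=grab_frame("wrist")
for n,p,z in(("L",(85,248.5),.04),("R",(85,388),.04),("frontL",(90.5,255),0),("frontR",(86.5,380),0),("frontLt",(90.5,255),.04),("end",(142.8,312.5),.009),("e2",(142.8,312.5),.0),("sl",(138,300.7),.009),("sr",(138,323.7),.009),("sl",(100,300.7),.009),("sr",(100,324.2),.009)):
    print(n,ray(f,p,z).round(4))
f=grab_frame("top")
for r in trace("strip_mid",f): 
    if abs(r["point"][1]-327)<15: print(ray(f,r["point"],.009))
im=f["img"].astype(int)
print([(c,tuple(map(int,im[185,c]))) for c in range(334,344)],ray(f,(185,339),.009),ray(f,(185,316.5),.04))
E
```

```text
L [0.4275 0.1328 0.04  ]
R [0.5856 0.1322 0.04  ]
frontL [0.4268 0.1282 0.    ]
frontR [0.5844 0.1324 0.    ]
frontLt [0.4345 0.1269 0.04  ]
end [0.4991 0.0636 0.009 ]
e2 [0.4989 0.0625 0.    ]
sl [0.4839 0.0698 0.009 ]
sr [0.5136 0.0697 0.009 ]
sl [0.4848 0.1165 0.009 ]
sr [0.5141 0.1165 0.009 ]
[0.50613452 0.09283016 0.009     ]
[(334, (133, 135, 139)), (335, (123, 127, 128)), (336, (153, 156, 158)), (337, (174, 170, 169)), (338, (150, 143, 129)), (339, (111, 100, 77)), (340, (63, 53, 45)), (341, (44, 39, 40)), (342, (47, 47, 46)), (343, (52, 53, 47))] [0.50029778 0.05803331 0.009     ] [0.49435435 0.12674521 0.04      ]
```

Estimates: rack origin ≈ (0.4985, 0.1363), yaw ≈ 1.5°. Strip end ≈ (0.499, 0.0635), pointing almost exactly along world y. Now grasping.

```bash
python3 -m jog '2.9 -0.3 2 0 0 0;2.9 -0.3 3 0 0 0;0 0 4 0 0 0;0 0 4 0 0 0;0 0 4 0 0 0;0 0 4 0 0 0;0 0 2 0 0 0;0 0 1 0 0 0;0 0 0 0 0 0;0 0 0 0 0 0'; python3 -c "
from h import *
to([.499,.089,.003],90)"
```

```text
clock: 5.5
tcp_pos: [0.5003, 0.0879, 0.0076]
orientation: [2.222, 2.22, 0.002]
force: [0.4, -0.9, -0.0]
finger_gap: 0.999
gripper_force: 0.0
shift [ 0.11 -0.13  0.46] turn [ 0.1 -0.  -0.1]
```

```bash
python3 -m jog '0.1 -0.1 0.4 0 0 0;0 0 0 0 0 0;0 0 0 0 0 0' && python3 -m jog '0 0 0 0 0 0;0 0 0 0 0 0;0 0 0 0 0 0;0 0 0 0 0 0;0 0 0 0 0 0;0 0 0 0 0 0;0 0 0 0 0 0;0 0 0 0 0 0;0 0 0 0 0 0;0 0 0 0 0 0' 1
```

```text
clock: 5.8
tcp_pos: [0.4987, 0.0886, 0.0031]
orientation: [2.222, 2.22, 0.001]
force: [-0.6, -0.3, -0.6]
finger_gap: 1.002
gripper_force: 0.0
clock: 6.8
tcp_pos: [0.4984, 0.0887, 0.0025]
orientation: [2.223, 2.22, 0.0]
force: [0.0, 0.3, -0.7]
finger_gap: 0.337
gripper_force: 30.0
```

```bash
cat > ok.py <<'E'
import sys
from bench import observe
s=observe();print(s["force"].round(1),s["torque"].round(2),s["tcp_pos"].round(4))
sys.exit(int(max(abs(s["force"]))>float(sys.argv[1])))
E
J="python3 -m jog"; ok="python3 ok.py 20"
python3 -m jog '-0.4 0 0 0 0 0;-0.4 0 0 0 0 0;-0.4 0 0 0 0 0' >/dev/null && $ok && python3 -m jog '-0.4 0 0 0 0 0;-0.4 0 0 0 0 0;-0.4 0 0 0 0 0;-0.4 0 0 0 0 0' >/dev/null && $ok && python3 -m jog '-0.4 0 0 0 0 0;-0.4 0 0 0 0 0;-0.4 0 0 0 0 0;-0.4 0 0 0 0 0' >/dev/null && $ok
```

```text
[ 1.2  4.5 -0.6] [ 1.13 -0.16 -0.03] [0.4982 0.0784 0.0025]
[-0.3  6.  -1. ] [ 1.2  -0.14  0.02] [0.498  0.0622 0.0025]
[ 0.6  5.8 -1.1] [ 1.27 -0.08  0.08] [0.498  0.0463 0.0025]
```

```bash
ok="python3 ok.py 14"
python3 -m jog '-0.2 0 0 0 0 0;-0.2 0 0 0 0 0' >/dev/null && $ok && python3 -m jog '-0.15 0 0 0 0 0;-0.15 0 0 0 0 0' >/dev/null && $ok && python3 -m jog '-0.15 0 0 0 0 0;-0.15 0 0 0 0 0' >/dev/null && $ok && python3 -m jog '-0.15 0 0 0 0 0;-0.15 0 0 0 0 0' >/dev/null && $ok && python3 -m jog '-0.15 0 0 0 0 0;-0.15 0 0 0 0 0' >/dev/null && $ok && python3 -m jog '-0.15 0 0 0 0 0;-0.15 0 0 0 0 0' >/dev/null && $ok && python3 -m jog '-0.15 0 0 0 0 0;-0.15 0 0 0 0 0' >/dev/null && $ok && python3 -m jog '-0.15 0 0 0 0 0;-0.15 0 0 0 0 0' >/dev/null && $ok && python3 -m jog '-0.15 0 0 0 0 0;-0.15 0 0 0 0 0' >/dev/null && $ok && python3 -m jog '-0.15 0 0 0 0 0;-0.15 0 0 0 0 0' >/dev/null && $ok
```

```text
[0.7 5.9 0. ] [ 1.32 -0.11  0.05] [0.498  0.0425 0.0025]
[ 1.   6.  -0.8] [ 1.36 -0.12  0.05] [0.498  0.0397 0.0025]
[ 0.4  5.9 -1.4] [ 1.39 -0.04  0.02] [0.498  0.0368 0.0026]
[-0.2  6.8 -2. ] [ 1.53 -0.13  0.03] [0.498  0.0339 0.0025]
[ 0.2  6.9 -0.9] [ 1.57 -0.1   0.05] [0.498  0.0311 0.0025]
[ 0.9  6.6 -0.7] [ 1.66 -0.11  0.03] [0.498  0.0282 0.0025]
[ 0.4  8.6 -0.9] [ 1.67 -0.12  0.  ] [0.498  0.0254 0.0025]
[ 0.1  7.7 -2.1] [ 1.75 -0.16  0.03] [0.498  0.0226 0.0026]
[ 0.5  7.9 -0.7] [ 1.8  -0.08  0.06] [0.498  0.0197 0.0025]
[-0.5  8.9 -0.9] [ 1.91 -0.14  0.06] [0.498  0.0169 0.0026]
```

```bash
ok="python3 ok.py 14"
python3 -m jog '-0.15 0 0 0 0 0;-0.15 0 0 0 0 0' >/dev/null && $ok && python3 -m jog '-0.15 0 0 0 0 0;-0.15 0 0 0 0 0' >/dev/null && $ok && python3 -m jog '-0.15 0 0 0 0 0;-0.15 0 0 0 0 0' >/dev/null && $ok && python3 -m jog '-0.15 0 0 0 0 0;-0.15 0 0 0 0 0' >/dev/null && $ok && python3 -m jog '-0.15 0 0 0 0 0;-0.15 0 0 0 0 0' >/dev/null && $ok && python3 -m jog '-0.15 0 0 0 0 0;-0.15 0 0 0 0 0' >/dev/null && $ok && python3 -m jog '-0.15 0 0 0 0 0;-0.15 0 0 0 0 0' >/dev/null && $ok && python3 -m jog '-0.15 0 0 0 0 0;-0.15 0 0 0 0 0' >/dev/null && $ok && python3 -m jog '-0.15 0 0 0 0 0;-0.15 0 0 0 0 0' >/dev/null && $ok && python3 -m jog '-0.15 0 0 0 0 0;-0.15 0 0 0 0 0' >/dev/null && $ok
```

```text
[0.7 8.8 0. ] [ 1.96 -0.14  0.06] [0.4981 0.0142 0.0025]
[-0.1  3.   0.4] [ 0.83 -0.06  0.02] [0.4979 0.0097 0.0025]
[-0.8  3.7 -0.3] [ 0.61 -0.06  0.05] [0.498  0.0046 0.0025]
[ 0.4  3.  -0.8] [ 0.58 -0.06  0.02] [0.4981 0.0013 0.0025]
[ 0.3  2.1 -0.1] [ 0.64 -0.07  0.03] [ 0.4982 -0.0016  0.0025]
[-0.2  2.6 -0.2] [ 0.63 -0.09  0.04] [ 0.4982 -0.0045  0.0025]
[ 0.   3.2 -0.5] [ 0.61 -0.13  0.03] [ 0.4982 -0.0075  0.0025]
[0.1 2.4 0.1] [ 0.62 -0.06  0.02] [ 0.4982 -0.0105  0.0025]
[ 1.8  9.2 -2.3] [ 1.92 -0.35  0.09] [ 0.4986 -0.0115  0.0026]
[ 2.9 12.9 -2.3] [ 3.06 -0.53  0.12] [ 0.4992 -0.0118  0.0028]
```

Contact at TCP y ≈ -0.0112, so the hook's inner face is about 154 mm ahead of the TCP (setting ≈ 180 mm). Back off a little and plan the turn.

```bash
python3 -m jog '0.3 0 0 0 0 0;0.3 0 0 0 0 0;0.2 0 0 0 0 0;0 0 0 0 0 0;0 0 0 0 0 0' >/dev/null; python3 ok.py 50
cat > plan.py <<'E'
from h import *
H=.154; RP=np.array([.4985,.1363]); RY=1.6
rects=[(-.012,.052,H,H+.026),(-.012,.012,.09,H+.026),(-.015,.015,-.025,.095)]   # bracket, TCP frame (x right, y to hook)
fen=[(.026,.087,-.006,.006),(-.071,-.026,-.006,.006),(-.071,-.061,-.006,.166),(.077,.087,-.006,.166)]
def sd(P,r):
    c=np.array([(r[0]+r[1])/2,(r[2]+r[3])/2]);h=np.array([(r[1]-r[0])/2,(r[3]-r[2])/2]);q=abs(P-c)-h
    return (np.hypot(*np.maximum(q,0).T)+np.minimum(q.max(1),0)).min()
def bd(r):
    a=np.linspace(0,1,60)[:,None];c=np.array([(r[0],r[2]),(r[1],r[2]),(r[1],r[3]),(r[0],r[3])])
    return np.vstack([c[i]+a*(c[(i+1)%4]-c[i]) for i in range(4)])
B=[bd(r) for r in rects];F=[bd(r) for r in fen]
def clear(p,th):   # p: TCP in rack frame, th deg bracket yaw rel rack
    c,s=np.cos(np.radians(th)),np.sin(np.radians(th));M=np.array([[c,-s],[s,c]])
    return min([sd(b@M.T+p,f) for b in B for f in fen]+[sd((g-p)@M,r) for g in F for r in rects])
Z=R.from_euler("z",RY,degrees=True).as_matrix()[:2,:2]
def step(p,th):
    b=None
    for d in np.arange(-16,17,1)*.001:
        for e in np.arange(-16,17,1)*.001:
            # steps around the rotation about the fence end
            q=p+[d,e];cl=clear(q,th);v=min(cl,.006)*3-np.hypot(d,e)*.2
            if b is None or v>b[0]: b=(v,q,cl)
    return b[1:]
E
python3 - <<'E'
from plan import *
P,Q=pose();p=Z.T@(P[:2]-RP);th=np.degrees(np.arctan2(*Q.as_matrix()[1::-1,0]))-90-RY
print("start",p,th,clear(p,th))
yw=th+RY;pts=[(P[:2],yw,0)]
piv=np.array([.026,0])
def rot(p,d):
    c,s=np.cos(np.radians(d)),np.sin(np.radians(d));return piv+np.array([[c,-s],[s,c]])@(p-piv)
for t in [th]+list(range(0,67,6)):
    p,cl=step(rot(p,t-th),t);th=t
    pts.append((RP+Z@p,t+RY,cl))
for a,b in zip(pts,pts[1:]):
    A=np.radians(a[1]+90);tx=np.array([np.cos(A),np.sin(A)]);ty=np.array([np.sin(A),-np.cos(A)])
    d=(b[0]-a[0])*100;print("yaw%.1f"%b[1],b[0].round(4),"cl%.1fmm"%(b[2]*1e3),"shift",round(d@tx,2),round(d@ty,2),"turn",round(a[1]-b[1],1))
E
```

```text
[-0.6 -4.9  0.6] [-0.95 -0.05 -0.01] [ 0.498  -0.0103  0.0025]
start [-0.00459731 -0.14654492] -1.7364801793679363 -0.00019137812324570604
yaw-0.1 [ 0.4978 -0.0033] cl6.8mm shift 0.7 -0.02 turn 0.0
yaw1.6 [ 0.5021 -0.0041] cl7.6mm shift -0.07 0.43 turn -1.7
yaw7.6 [ 0.5169 -0.0056] cl7.6mm shift -0.2 1.48 turn -6.0
yaw13.6 [ 0.5319 -0.0056] cl7.7mm shift -0.2 1.48 turn -6.0
yaw19.6 [ 0.5468 -0.0041] cl7.9mm shift -0.2 1.48 turn -6.0
yaw25.6 [ 0.5614 -0.001 ] cl6.7mm shift -0.2 1.48 turn -6.0
yaw31.6 [0.5776 0.0057] cl6.4mm shift -0.1 1.75 turn -6.0
yaw37.6 [0.5919 0.015 ] cl5.5mm shift 0.04 1.71 turn -6.0
yaw43.6 [0.6094 0.0178] cl4.2mm shift -0.84 1.56 turn -6.0
yaw49.6 [0.6214 0.0274] cl4.0mm shift -0.14 1.53 turn -6.0
yaw55.6 [0.6324 0.0371] cl4.5mm shift -0.2 1.45 turn -6.0
yaw61.6 [0.6403 0.0479] cl6.2mm shift -0.04 1.33 turn -6.0
yaw67.6 [0.648  0.0604] cl6.3mm shift -0.08 1.47 turn -6.0
```

```bash
ok="python3 ok.py 25"
python3 -m jog '0.25 0 0 0 0 0;0.25 0 0 0 0 0;0 0.2 0 0 0 -0.9;0 0.2 0 0 0 -0.8;0 0 0 0 0 0' >/dev/null && $ok && python3 -m jog '-0.1 0.74 0 0 0 -3;-0.1 0.74 0 0 0 -3;0 0 0 0 0 0' >/dev/null && $ok && python3 -m jog '-0.1 0.74 0 0 0 -3;-0.1 0.74 0 0 0 -3;0 0 0 0 0 0' >/dev/null && $ok && python3 -m jog '-0.1 0.74 0 0 0 -3;-0.1 0.74 0 0 0 -3;0 0 0 0 0 0' >/dev/null && $ok
cat > re.py <<'E'
import sys
from plan import *
P,Q=pose();m=Q.as_matrix();p=Z.T@(P[:2]-RP);th=np.degrees(np.arctan2(m[1,0],m[0,0]))-90-RY
print("z",P[2].round(4),"yaw",round(th+RY,1),"tilt",np.degrees(np.arccos(-m[2,2])).round(2),"clear mm",round(clear(p,th)*1e3,1),"corner in rack",(p+R.from_euler("z",th,degrees=True).as_matrix()[:2,:2]@[.012,H]).round(4))
piv=np.array([.026,0]);pts=[(P[:2],th+RY,0)]
for t in np.append(np.arange(th+6,66,6),66):
    c,s=np.cos(np.radians(t-th)),np.sin(np.radians(t-th));p,cl=step(piv+np.array([[c,-s],[s,c]])@(p-piv),t);th=t
    pts.append((RP+Z@p,t+RY,cl))
for a,b in zip(pts,pts[1:]):
    A=np.radians(a[1]+90);tx=np.array([np.cos(A),np.sin(A)]);ty=np.array([np.sin(A),-np.cos(A)])
    d=(b[0]-a[0])*100;print("yaw%.1f"%b[1],"cl%.1f"%(b[2]*1e3),"shift",round(d@tx,2),round(d@ty,2),"turn",round(a[1]-b[1],1))
E
python3 re.py; python3 ok.py 99
```

```text
[ 0.2 -2.1 -0.9] [-0.59 -0.25 -0.08] [ 0.5026 -0.0028  0.0025]
[ 1.4 -0.3 -1.2] [-0.17 -0.31 -0.17] [ 0.5182 -0.0036  0.0027]
[ 1.6  0.4 -1.6] [-0.17 -0.5  -0.38] [ 0.5331 -0.0033  0.0028]
[ 3.4 -0.4 -1.8] [-0.22 -0.74 -0.4 ] [ 0.5477 -0.0016  0.0028]Traceback (most recent call last):
  File "re.py", line 2, in <module>
    from plan import *
  File "plan.py", line 1, in <module>
    from h import *
  File "h.py", line 1, in <module>
    import numpy as np,cv2
    from numpy.__config__ import show_config
    from numpy._core._multiarray_umath import (
    from . import (
    from .fromnumeric import any
    from . import _methods, overrides
    import pickle
    import re
  File "re.py", line 3, in <module>
    P,Q=pose();m=Q.as_matrix();p=Z.T@(P[:2]-RP);th=np.degrees(np.arctan2(m[1,0],m[0,0]))-90-RY
NameError: name 'pose' is not defined
Traceback (most recent call last):
  File "ok.py", line 2, in <module>
    from bench import observe
  File "re.py", line 2, in <module>
    from plan import *
  File "plan.py", line 1, in <module>
    from h import *
  File "h.py", line 1, in <module>
    import numpy as np,cv2
AttributeError: module 're' has no attribute 'match' (consider renaming 're.py' since it has the same name as the standard library module named 're' and prevents importing that standard library module)
```

```bash
mv re.py replan.py; rm -rf __pycache__/re.*; python3 replan.py; python3 ok.py 99
```

```text
z 0.0028 yaw 19.6 tilt 0.1 clear mm 9.9 corner in rack [0.0092 0.011 ]
yaw25.6 cl8.5 shift -0.18 1.46 turn -6.0
yaw31.6 cl6.4 shift -0.22 1.55 turn -6.0
yaw37.6 cl5.5 shift -0.46 1.76 turn -6.0
yaw43.6 cl4.1 shift -0.34 1.6 turn -6.0
yaw49.6 cl3.8 shift -0.13 1.52 turn -6.0
yaw55.6 cl4.5 shift -0.33 1.3 turn -6.0
yaw61.6 cl6.0 shift -0.08 1.48 turn -6.0
yaw67.6 cl6.1 shift -0.08 1.48 turn -6.0
yaw67.6 cl6.1 shift -0.0 0.01 turn -0.0
[ 3.4 -0.4 -1.8] [-0.22 -0.74 -0.4 ] [ 0.5477 -0.0016  0.0028]
```

```bash
ok="python3 ok.py 22"
python3 -m jog '-0.1 0.73 0 0 0 -3;-0.1 0.73 0 0 0 -3;0 0 0 0 0 0' >/dev/null && $ok && python3 -m jog '-0.1 0.78 0 0 0 -3;-0.1 0.78 0 0 0 -3;0 0 0 0 0 0' >/dev/null && $ok && python3 -m jog '-0.2 0.88 0 0 0 -3;-0.2 0.88 0 0 0 -3;0 0 0 0 0 0' >/dev/null && $ok; python3 replan.py
python3 - <<'E'
from h import *
f=grab_frame("wrist");save("w2.png",f["img"])
E
```

```text
[ 2.7 -0.2 -2.8] [-0.16 -0.81 -0.53] [0.5618 0.0016 0.0028]
[ 3.2 -0.8 -1. ] [-0.31 -0.8  -0.43] [0.5763 0.0067 0.0027]
[3.6 0.3 1.7] [-0.06 -0.91 -0.3 ] [0.5928 0.0131 0.0026]
z 0.0026 yaw 37.6 tilt 0.0 clear mm 5.1 corner in rack [0.01   0.0059]
yaw43.6 cl4.3 shift -0.63 1.62 turn -6.0
yaw49.6 cl4.1 shift -0.14 1.52 turn -6.0
yaw55.6 cl4.5 shift -0.27 1.38 turn -6.0
yaw61.6 cl6.3 shift -0.05 1.34 turn -6.0
yaw67.6 cl6.5 shift -0.17 1.53 turn -6.0
yaw67.6 cl6.5 shift -0.0 0.0 turn -0.0
```

View pics/w2.png

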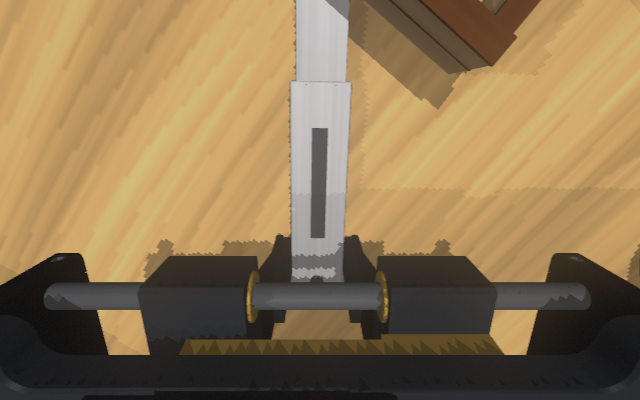

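The strip is still square in the gripper (cols 291-350) and the fence lies to its right at (30-70, 360-490), as planned. Continue the turn.

```bash
ok="python3 ok.py 22"
python3 -m jog '-0.3 0.81 0 0 0 -3;-0.3 0.81 0 0 0 -3;0 0 0 0 0 0' >/dev/null && $ok && python3 -m jog '-0.1 0.76 0 0 0 -3;-0.1 0.76 0 0 0 -3;0 0 0 0 0 0' >/dev/null && $ok && python3 -m jog '-0.13 0.7 0 0 0 -3;-0.13 0.7 0 0 0 -3;0 0 0 0 0 0' >/dev/null && $ok;  python3 replan.py
```

```text
[2.3 0.9 0.9] [ 0.41 -0.57 -0.2 ] [0.6086 0.0199 0.0025]
[2.7 1.2 1.9] [ 0.15 -0.66 -0.13] [0.621  0.0282 0.0025]
[ 2.3 -0.5  0.7] [ 0.2  -0.54 -0.08] [0.6318 0.0374 0.0026]
z 0.0026 yaw 55.6 tilt 0.0 clear mm 3.9 corner in rack [ 0.013  -0.0024]
yaw61.6 cl6.0 shift -0.18 1.31 turn -6.0
yaw67.6 cl6.3 shift -0.17 1.53 turn -6.0
yaw67.6 cl6.3 shift -0.0 0.0 turn -0.0
```

```bash
ok="python3 ok.py 22"
python3 -m jog '-0.1 0.65 0 0 0 -3;-0.1 0.65 0 0 0 -3;0 0 0 0 0 0' >/dev/null && $ok && python3 -m jog '-0.1 0.76 0 0 0 -3;-0.1 0.76 0 0 0 -3;0 0 0 0 0 0' >/dev/null && $ok;  python3 replan.py; python3 - <<'E'
from plan import *
P,Q=pose();m=Q.as_matrix();th=np.degrees(np.arctan2(m[1,0],m[0,0]))-90-RY
for s in range(0,90,8):
    print(s,[round(clear(Z.T@((P-m[:,1]*s*.001-m[:,0]*k*.001)[:2]-RP),th)*1e3,1) for k in(0,2,4,6,8)])
f=grab_frame("top")
for l,z in(("jar",.045),("panel_top",.033),("kit_box",0)): print(l,[(ray(f,r["point"],z).round(3),round(r["score"],2)) for r in place_of(l,f)][:2])
E
```

```text
[2.7 0.6 1.3] [ 0.23 -0.52 -0.09] [0.6406 0.0471 0.0026]
[ 2.7 -0.9  2.1] [ 0.09 -0.59 -0.  ] [0.6494 0.0596 0.0026]
z 0.0026 yaw 67.6 tilt 0.02 clear mm 6.4 corner in rack [ 0.0129 -0.0072]
yaw67.6 cl6.4 shift -0.0 0.0 turn -0.0
0 [np.float64(6.4), np.float64(4.6), np.float64(2.6), np.float64(0.6), np.float64(-1.4)]
8 [np.float64(6.6), np.float64(4.6), np.float64(2.6), np.float64(0.6), np.float64(-1.4)]
16 [np.float64(6.6), np.float64(4.6), np.float64(2.6), np.float64(0.6), np.float64(-1.4)]
24 [np.float64(6.7), np.float64(4.8), np.float64(2.9), np.float64(1.1), np.float64(-0.7)]
32 [np.float64(9.8), np.float64(8.0), np.float64(6.2), np.float64(4.4), np.float64(2.5)]
40 [np.float64(10.0), np.float64(11.4), np.float64(9.9), np.float64(8.5), np.float64(7.3)]
48 [np.float64(10.0), np.float64(12.0), np.float64(14.0), np.float64(15.4), np.float64(14.9)]
56 [np.float64(10.1), np.float64(12.1), np.float64(14.1), np.float64(16.1), np.float64(18.1)]
64 [np.float64(13.7), np.float64(15.2), np.float64(16.8), np.float64(18.5), np.float64(20.3)]
72 [np.float64(20.0), np.float64(21.1), np.float64(22.3), np.float64(23.6), np.float64(25.0)]
80 [np.float64(27.2), np.float64(28.0), np.float64(28.9), np.float64(29.9), np.float64(31.1)]
88 [np.float64(34.5), np.float64(35.3), np.float64(36.1), np.float64(36.9), np.float64(37.9)]
jar [(array([ 0.765, -0.081,  0.045]), 0.71), (array([0.497, 0.221, 0.045]), 0.59)]
panel_top [(array([0.509, 0.21 , 0.033]), 0.71)]
kit_box [(array([ 0.523, -0.24 ,  0.   ]), 0.88)]
```

Clear along tool -y. Draw the hook out lengthwise.

```bash
ok="python3 ok.py 22"
python3 -m jog '0 -0.6 0 0 0 0;0 -0.6 0 0 0 0;0 -0.6 0 0 0 0;0 -0.6 0 0 0 0' >/dev/null && $ok && python3 -m jog '0 -0.7 0 0 0 0;0 -0.7 0 0 0 0;0 -0.7 0 0 0 0;0 -0.7 0 0 0 0' >/dev/null && $ok && python3 -m jog '0 -0.8 0 0 0 0;0 -0.8 0 0 0 0;0 -0.8 0 0 0 0;0 -0.8 0 0 0 0' >/dev/null && $ok && python3 -m jog '0 -1 0 0 0 0;0 -1 0 0 0 0;0 0 0 0 0 0' >/dev/null && $ok
python3 - <<'E'
from h import *
print(observe()["clock"],pose()[0])
f=grab_frame("top")
for l,z in(("jar",.045),("panel_top",.033)): print(l,[(ray(f,r["point"],z).round(3),round(r["score"],2)) for r in place_of(l,f)][:2])
im=cv2.resize(f["img"][60:260,230:530],None,fx=2.5,fy=2.5);save("t2.png",im)
E
```

```text
[0.4 3.9 2.2] [ 1.   -0.39 -0.47] [0.6399 0.0375 0.0025]
[1.6 1.2 2.3] [ 0.47 -0.34 -0.15] [0.6295 0.0101 0.0025]
[1.1 2.4 1.9] [ 0.52 -0.36 -0.18] [ 0.6173 -0.0188  0.0025]
[-1.4 -1.3  4.8] [-0.19  0.16 -0.07] [ 0.6091 -0.0395  0.0025]
17.95 [ 0.60907054 -0.03948505  0.00252154]
jar [(array([ 0.505, -0.23 ,  0.045]), 0.55), (array([0.502, 0.223, 0.045]), 0.54)]
panel_top [(array([0.508, 0.209, 0.033]), 0.69)]
```

View pics/t2.png

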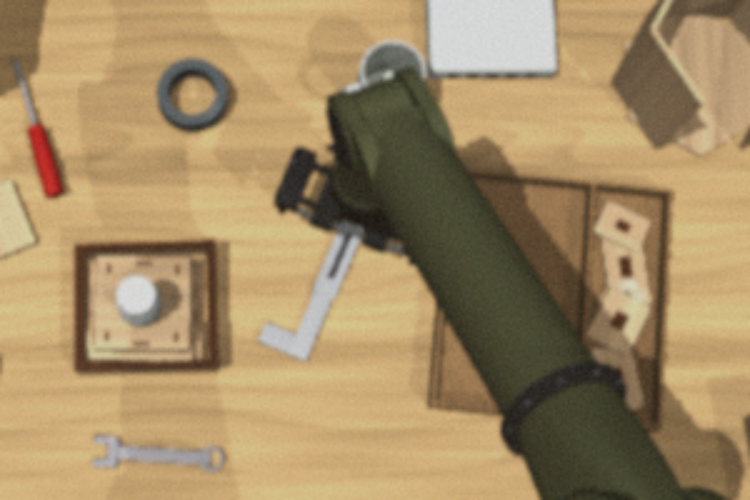

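The bracket is free of the rack (hook at crop (335,290)), and the stack and jar are in place. Lift and carry to the box.

```bash
python3 -m jog '0 0 -0.5 0 0 0;0 0 -1 0 0 0;0 0 -1.5 0 0 0;0 0 -1.5 0 0 0;0 0 -1.5 0 0 0;0 0 -1 0 0 0;0 0 0 0 0 -5;0 0 0 0 0 -5;0 0 0 0 0 -5;0 0 0 0 0 -3.4;0 0 0 0 0 0'; python3 - <<'E'
from h import *
to([.598,-.255,.075],176);print(observe()["qpos"])
f=grab_frame("scene");im=cv2.resize(f["img"][130:330,100:440],None,fx=2.3,fy=2.3);save("s2.png",im)
E
```

```text
clock: 19.2
tcp_pos: [0.61, -0.0367, 0.073]
orientation: [0.108, 3.139, -0.0]
force: [0.4, 0.6, -2.1]
finger_gap: 0.34
gripper_force: 29.9
shift [ -0.3  -21.86  -0.2 ] turn [0.  0.  0.1]
[ 0.77385563  0.54748005 -0.97596008  1.69471318  0.48859055  1.16450869
  1.16810976]
```

View pics/s2.png

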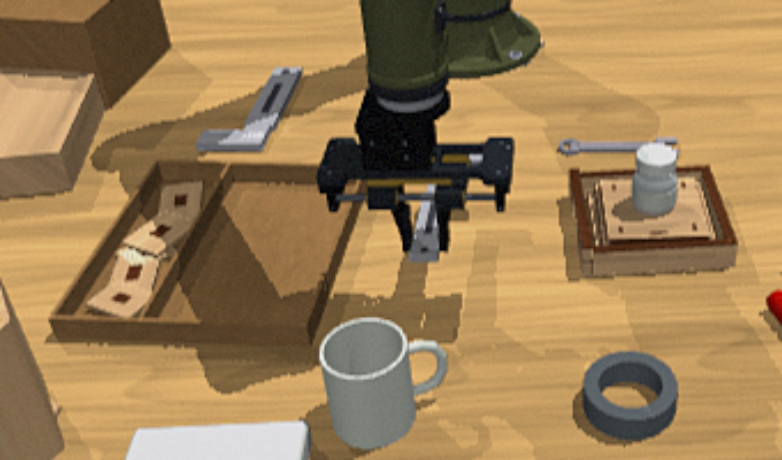

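The picture shows the bracket held at (240,425), stack and jar fine in the rack, and the mug untouched. On to the box.

```bash
python3 -m jog '0 0 -1.5 0 0 0;0 0 -1.5 0 0 0;0 -1 0 0 0 0;0 -2 0 0 0 0;0 -2 0 0 0 0;0 -2 0 0 0 0;0 -2 0 0 0 0;0 -2 0 0 0 0;0 -2 0 0 0 0;0 -2 0 0 0 0;0 -2 0 0 0 0;0 -2 0 0 0 0;-0.3 -1.9 0 0 0 0;0 -1 0 0 0 0;0 0 0 0 0 0;0 0 0 0 0 0'; python3 - <<'E'
from h import *
to([.598,-.255,.0065],176)
f=grab_frame("wrist")
a=f["img"];f2=grab_frame("top");b=cv2.resize(f2["img"][110:250,380:520],(400,400))
save("wb.png",np.hstack([cv2.resize(a,(400,250)),b[:250]]) if 0 else cv2.resize(np.hstack([a,b]),(800,308)))
E
```

```text
clock: 20.85
tcp_pos: [0.598, -0.2543, 0.1025]
orientation: [0.107, 3.14, 0.002]
force: [1.1, 0.6, -1.6]
finger_gap: 0.341
gripper_force: 30.0
shift [-0.01 -0.08  9.6 ] turn [ 0.1 -0.   0.1]
```

View pics/wb.png

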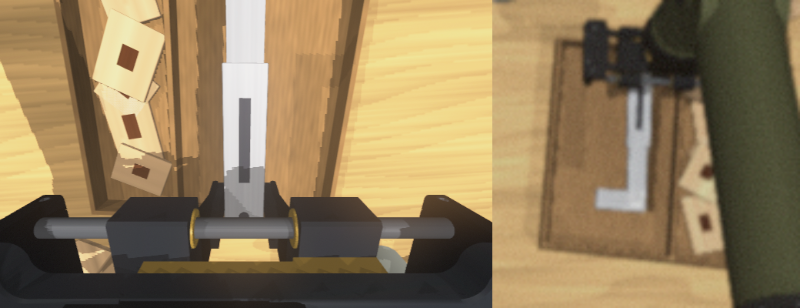

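Both views show the bracket inside the large compartment, parallel to the divider. Lower it.

```bash
python3 -m jog '0 0 1 0 0 0;0 0 1.5 0 0 0;0 0 1.5 0 0 0;0 0 1.5 0 0 0;0 0 1 0 0 0;0 0 1 0 0 0;0 0 0.7 0 0 0;0 0 0.4 0 0 0;0 0 0.3 0 0 0;0 0 0 0 0 0;0 0 0 0 0 0' >/dev/null; python3 ok.py 15 && python3 -m jog '0 0 0.2 0 0 0;0 0 0.2 0 0 0;0 0 0.2 0 0 0;0 0 0 0 0 0;0 0 0 0 0 0'>/dev/null; python3 ok.py 15
```

```text
[ 0.2 -0.  -2.1] [ 0.01 -0.28 -0.07] [ 0.5982 -0.2554  0.014 ]
[ 0.5 -0.1 -1.2] [ 0.02 -0.04  0.02] [ 0.5979 -0.2553  0.0076]
```

Touching the floor lightly (force and moment have changed). A millimetre more, then release with a partial opening and retreat.

```bash
python3 -m jog '0 0 0.1 0 0 0;0 0 0 0 0 0;0 0 0 0 0 0' >/dev/null; python3 ok.py 15; python3 -m jog '0 0 0 0 0 0;0 0 0 0 0 0;0 0 0 0 0 0;0 0 0 0 0 0;0 0 0 0 0 0' 0.4; python3 -m jog '0 0 -1 0 0 0;0 0 -2 0 0 0;0 0 -3 0 0 0;0 0 -4 0 0 0;0 0 -4 0 0 0;0 0 -4 0 0 0;2 -2 0 0 0 0;0 -4 0 0 0 0;0 -4 0 0 0 0;0 -4 0 0 0 0;0 -4 0 0 0 0;0 -4 0 0 0 0;0 0 0 0 0 0;0 0 0 0 0 0;0 0 0 0 0 0'
python3 - <<'E'
from h import *
f=grab_frame("top")
for l,z in(("jar",.036),("panel_top",.024),("panel_low",0),("rack",0),("strip_mid",.0085),("kit_box",0)): print(l,[(ray(f,r["point"],z).round(3),round(r["score"],2)) for r in place_of(l,f)][:3])
b=f["img"][80:260,240:520];s=grab_frame("scene")["img"][160:340,110:440]
save("end.png",np.vstack([cv2.resize(b,(500,300)),cv2.resize(s,(500,280))]))
E
```

```text
[1.  0.3 0.3] [ 0.04 -0.07 -0.04] [ 0.5979 -0.2554  0.0066]
clock: 23.35
tcp_pos: [0.5978, -0.2554, 0.0065]
orientation: [-0.108, -3.14, 0.0]
force: [0.8, 0.2, -0.3]
finger_gap: 0.587
gripper_force: 0.0
clock: 24.85
tcp_pos: [0.5638, -0.4717, 0.188]
orientation: [0.105, 3.138, 0.001]
force: [-1.0, 0.4, 0.9]
finger_gap: 0.6
gripper_force: 0.0
jar [(array([0.492, 0.223, 0.036]), 0.76)]
panel_top [(array([0.51 , 0.217, 0.024]), 0.96)]
panel_low [(array([0.518, 0.222, 0.   ]), 0.47)]
rack [(array([0.505, 0.131, 0.   ]), 0.83)]
strip_mid [(array([ 0.164, -0.277,  0.008]), 0.9), (array([0.331, 0.479, 0.008]), 0.6), (array([ 0.576, -0.254,  0.008]), 0.58)]
kit_box [(array([ 0.523, -0.238, -0.   ]), 0.69)]
```

View pics/end.png

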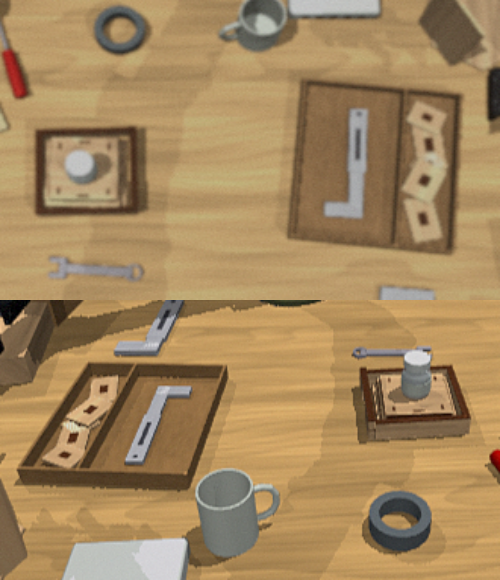

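The bracket lies flat in the large compartment (upper picture at (165,350)). The stack and jar stand in the rack, and the mug and tape roll are unmoved. Handing in.

```bash
python3 -c "
from bench import *
print(job_done())"
```

```text
the job is handed in; nothing more can be done
None
```

I drew the bracket out of the rack and laid it flat in the large compartment of the kit box. In the last pictures the stack and jar still stood in the rack and the mug and tape roll were unmoved; I handed the job in at about 25 s of the 64 s allowed and got no verdict back.

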